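# Load a fixture pallet past the spring catch of a measuring-machine dock

## Robot

A 7-joint arm with a two-finger parallel gripper is mounted at the origin on the work surface. World frame = base frame: x ahead of the robot, y to its left, z up, the work surface at z = 0. Lengths are in m, angles in rad, forces in N, time in s.
With the tool pointing down it reaches from about 0.425 to 0.925 m from the base axis. Payload 6.8 kg.
Tool frame: the origin (TCP) lies at the centre of the arm's flange, where the gripper is bolted on; the fingertips stand 182 mm ahead of it and the grasp point (between the pads) lies 163 mm ahead of it (bot.nose_length is the distance from the TCP to the fingertips, in m); z points along the fingers, y is the line along which they close (so a half turn about z gives the same grasp; the last joint's range is limited). The gripper opens to 88 mm and grips with 3 to 60 N. Pads are 20 mm wide; open, the fingers measure 115 mm over their backs; the gripper's body (75 mm by 178 mm) begins 61 mm behind the grasp point.
Start: joints at [1.056, 0.477, 0.022, 1.555, -0.011, 1.109, -0.083], TCP at [0.267, -0.62, 0.405] pointing down, gripper open.
Joint ranges: [-2.96, 2.96], [-0.34, 2.1], [-1.41, 1.46], [0.24, 2.44], [-1.37, 4.51], [0.17, 1.92], [-2.96, 2.96]. Speed limits (rad/s): [2.39, 2.39, 3.14, 3.14, 3.14, 3.14, 3.14].

## Interface

Orientations are given as a 3x3 rotation matrix whose columns are the frame's x, y, z axes.
In Python, from plant import telemetry, imaging, workorder, bot gives the robot as it stands.
- The arm moves only by the shell command python3 -m inch 'ROWS' [FORCE]. ROWS is text: rows parted by semicolons, each of 7 numbers parted by spaces: the shift along the tool's x, y, z in mm, then the turn, a rotation vector about the tool's x, y, z in rad, then the closure in counts, from 0 (fully open) to 255 (shut). In form: x y z ax ay az gripper; .... A call has 1 to 10 rows; each row is the pose to reach, as a shift and turn from the pose commanded when the call began, along the tool's axes at that moment; what a row does not reach only later rows make up. A row lasts 1/8 s, in which the tool goes at most 62.5 mm and 10.7 degrees, less where a joint would pass 70% of its speed; a pose out of reach is approached as far as the arm can. A call with a gripper value outside its range is refused whole. The fingers move at their own pace and stop on an object; FORCE is the grip in N (left out, the last holds). Time passes only in rows, so rows that repeat a pose let the fingers close. It gives the time, the measured TCP pose, the force, the opening and the grip force at its end, in the units of the state.
- telemetry.sense(): the state, without advancing time (a new reading comes with each control period).
- imaging.snapshot(name): name is "scene" or "top"; returns the picture (384x512x3 uint8, red, green, blue); there is no depth.
- imaging.camera_info(name): a dict with "mtx" (3x3 intrinsics, pixels), "world_from_camera" (4x4, takes a point from camera to world coordinates). Camera axes: x right, y up, looking along -z (the intrinsics and any distortion apply to the point x, -y, -z); pixel columns grow to the right and rows downward; lengths in m; the calibration is good to about 2 mm. A picture is of the moment at which its call begins. camera_info takes no time and is no camera call.
- workorder.close_job(): hands the job in; it is judged then, once.
The state is a dict: "time": time; "qpos": joint angles; "dq": joint speeds; "effort": joint torques, N m; "tool_pos": TCP position; "ee_rot": TCP orientation; "ft_force": force on the tool from outside, world axes, zero at the start; "moment": the same for the moment, N m; "grip_width": finger opening in m; "finger_force": force on a finger pad.
Only numpy, scipy, OpenCV 4.12 (cv2) and the standard library are available. Lean on these libraries where they do the work, as an engineer would, in place of code of your own. Each camera call takes 0.05 s, during which the arm holds its last target. There are 200 camera calls.

## Task

Load the fixture pallet into its dock on the measuring machine: with a fingertip press the dock's spring catch down by its thumb pad and hold it down while you push the pallet over it by the ear, then push the pallet on until it is fully home against the end stop and the catch has sprung up behind it. Only press and push: do not lift the pallet, do not touch the vice and machined bracket that it carries, and leave the gauges and tools lying about where they are. Finish clear of everything.

Things in the scene. Friction and masses are not known exactly. Their poses are not given: they have to be found in the camera images.
- dock: Fixed pallet dock on an aluminium tooling plate, 275 x 360 mm, top at z = 10 mm, lying on the table. Origin: on the table under the middle of the track. +y is the way the pallet is pushed home, +x the side of the thumb pad. Dock coordinates in mm in these entries are in this frame. The track runs along y between two guide walls, from its open end at y = -160 to the end stop.
- stop_face (a point): Middle of the dark end stop's face that the pallet meets, at dock (0, 141, 24); the stop's top is at z = 34. The guide walls have inner faces at x = +-46.5, outer faces at +-58.5, and keeper strips over the pallet's edges (|x| 41.5 to 58.5, top z = 35). The pallet rides on two runners (top z = 18, |x| 34 to 45); between them the floor is the tooling plate, z = 10.
- catch (a joint): How far the dock's spring catch is pressed: 0 = fully up, 0.010 m = bottom. The spring pushes up with 2.5 N at 0, rising to 5 N at the bottom. Thumb pad, arm under the guide and nose move straight down as one piece. The pallet passes over when it is pressed 0.0085 m or more; once over the nose, the pallet keeps it down; behind the home pallet it springs up.
- catch_pad (a point): Middle of the top of the catch's thumb pad, a flat steel strip 26 x 72 mm beside the guide: dock x 65 to 91, y -64 to 8; its top is at z = 30 when up, z = 20 at the bottom. The point moves with the catch.
- catch_nose (a point): Middle of the top of the catch's square steel nose in the track: dock x 16 to 32, y 0 to 8; up, its top is at z = 26, 8 mm above the runners, and blocks the pallet. The point moves with the catch.
- pallet: Loose aluminium fixture pallet, plate 90 (x) x 130 (y) x 12 mm, 0.65 to 1 kg with its load; slides easily in the track with 1.5 mm play each side. Origin: centre of the plate's underside, axes as the dock's; +y is its front. It starts with its front edge 2 to 18 mm short of the catch nose. Home: front against the end stop, origin at dock y = 76, rear edge at dock y = 11.
- ear_back (a point): Middle of the flat rear face of the pallet's push ear, where it overhangs the thumb pad, at (78, 43, 25) mm in the pallet's frame. The ear is a dark steel bar along x: x 24 to 94, y 43 to 57, z 20 to 30 mm there; its underside is 8 mm above the raised pad. A finger standing on the pad behind the ear can push it to +y.
- workpiece: Small dark steel vice with the machined aluminium bracket in it, bolted on top of the pallet, 40 (x) x 66 (y) x 48 mm high (its top is 78 mm above the table). Origin: centre of the vice's underside, at (-12, -12, 12) mm in the pallet's frame. Not to be touched.
- ring_gauge: Bystander: steel ring gauge, 42 mm across, 16 mm high, flat on the tooling plate. Origin: centre of its underside.
- gauge_block: Bystander: two wrung steel gauge blocks standing on the tooling plate, 15 x 35 x 30 mm high. Origin: under the thicker block.
- thumb_screw: Bystander: brass thumb screw standing on its head on the tooling plate, 24 mm across, 34 mm high. Origin: centre of its underside.
- ball_stand: Bystander: reference ball on a steel stand, 48 mm foot, 126 mm high, on the granite. Origin: centre of its underside.
- v_block: Bystander: steel V-block on the granite, 45 x 65 x 44 mm. Origin: centre of its underside.
- stylus_case: Bystander: closed black and grey stylus case on the granite, 85 x 125 x 33 mm. Origin: centre of its underside.
- hex_driver: Bystander: black-handled screwdriver lying on the granite, about 200 mm long.
Things that resemble listed ones, but are neither listed nor needed, are in the scene too. Leave any brown or pink look-alike of the pallet alone.

How it is judged:
On the way, in this order (a step that is already met when the one before it is completed fails the run):
1. the catch is pressed down by the fingers while the pallet is still short of it (value of joint catch above 0.0075 m and contact force between the fingers and dock above 0.5 N and y of pallet in the frame of dock below -0.063 m), for 0.05 s.
2. the pallet's front is over the held-down catch (value of joint catch above 0.006 m and y of pallet in the frame of dock above -0.06 m), for 0.05 s.
At the end, for the whole second after the job is handed in: The pallet lies flat in the track within 3 mm of the end stop, at rest, and the catch is up behind it (pressed less than 1.5 mm) (y of pallet in the frame of dock above 0.073 m and value of joint catch below 0.0015 m and height (world z) of pallet below 0.021 m and angle between pallet's own z axis and vertical below 0.05 rad and linear speed of pallet below 0.01 m/s); the robot touches nothing.
It fails at once if the pallet is lifted or tipped (height (world z) of pallet above 0.026 m or angle between pallet's own z axis and vertical above 0.12 rad).
It fails at once if the robot touches the vice or the bracket on the pallet (contact force between the arm and workpiece above 1 N).
It fails at once if a finger touches the vice or the bracket on the pallet (contact force between the fingers and workpiece above 1 N).
It fails at once if a gauge or tool lying about is moved more than 15 mm (distance of any of ring_gauge, gauge_block, thumb_screw, ball_stand, v_block, stylus_case, hex_driver from where it was at the start of the episode above 0.015 m).
It also fails if it takes over 48 s, if anything falls off the work surface, if the arm or the gripper's body presses on something with over 40 N, if the wrist force passes 120 N, or if a joint passes its speed limit or range.

## Working session

There is one attempt and no reset: what is moved stays moved. The work goes in short steps, Python scripts to look and compute and a shell command to move; the robot and the scene stay as the last step left them, time stands still between calls to the robot, and variables do not carry over. Pictures are saved under pics/ and viewed, at most 10 in all, crops included, and the job is handed in when it is done.

```bash
mkdir -p pics; python3 - <<'E'
from plant import telemetry, imaging, bot
import cv2
s=telemetry.sense();print(s)
for n in("scene","top"):
    im=imaging.snapshot(n);cv2.imwrite(f"pics/{n}0.png",im[:,:,::-1])
    c=imaging.camera_info(n);print(n,c)
    cv2.imwrite(f"pics/{n}0b.png",cv2.resize(im[:,:,::-1],(800,600),interpolation=cv2.INTER_CUBIC))
E
```

```text
{'time': 0.0, 'qpos': array([ 1.05591411,  0.47780439,  0.02232662,  1.55642304, -0.01148019,
        1.10928785, -0.08315361]), 'dq': array([ 0.00047444,  0.00055957,  0.00013177,  0.00112849, -0.00091321,
       -0.00013722,  0.00136399]), 'effort': array([-1.05913914e-03, -5.82876527e+01,  1.53422445e+00, -2.72620207e+01,
       -5.43227722e-02,  1.69705390e-02,  1.35387613e-04]), 'tool_pos': array([ 0.26697662, -0.61967118,  0.4036903 ]), 'ee_rot': array([[ 9.18403091e-01,  3.95645113e-01, -8.40784703e-04],
       [ 3.95645980e-01, -9.18401734e-01,  1.58536703e-03],
       [-1.44935413e-04, -1.78865907e-03, -9.99998390e-01]]), 'ft_force': array([-0.30204062,  0.24832727,  0.23565605]), 'moment': array([-0.02262094,  0.00474159, -0.01970195]), 'finger_force': 0.0, 'grip_width': 0.08772485246192563}
scene {'mtx': array([[393.4827988 ,   0.        , 259.89715463],
       [  0.        , 393.4827988 , 188.52437549],
       [  0.        ,   0.        ,   1.        ]]), 'world_from_camera': array([[-0.85721377, -0.35447167,  0.37354302,  0.87561832],
       [ 0.51475267, -0.61043975,  0.60199086,  0.70015301],
       [ 0.01463681,  0.70831712,  0.7057426 ,  0.87431864],
       [ 0.        ,  0.        ,  0.        ,  1.        ]])}
top {'mtx': array([[414.17882622,   0.        , 257.85381104],
       [  0.        , 414.17882622, 187.51259654],
       [  0.        ,   0.        ,   1.        ]]), 'world_from_camera': array([[ 0.01218233,  0.98075645, -0.19485477,  0.1627963 ],
       [-0.99987398,  0.01393188,  0.00761069,  0.01289711],
       [ 0.01017893,  0.1947375 ,  0.98080258,  1.48432922],
       [ 0.        ,  0.        ,  0.        ,  1.        ]])}
```

View pics/top0b.png

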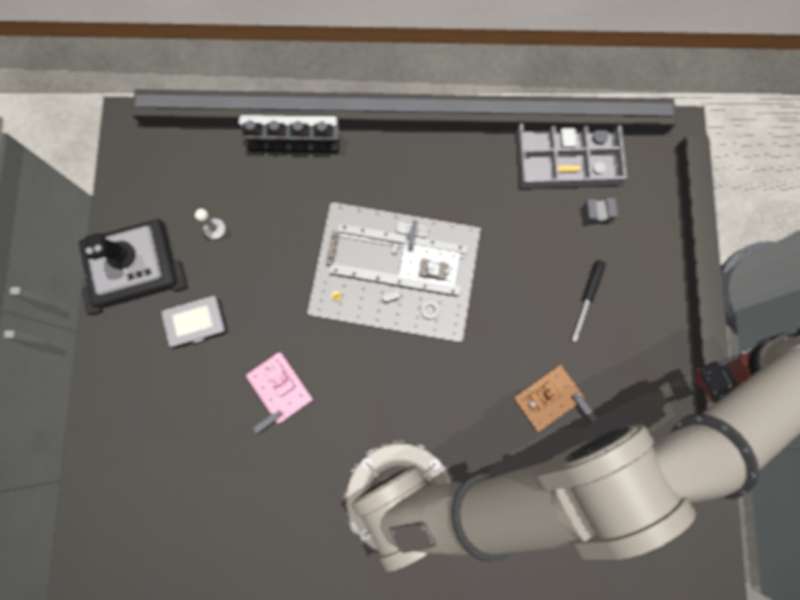

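View pics/scene0b.png

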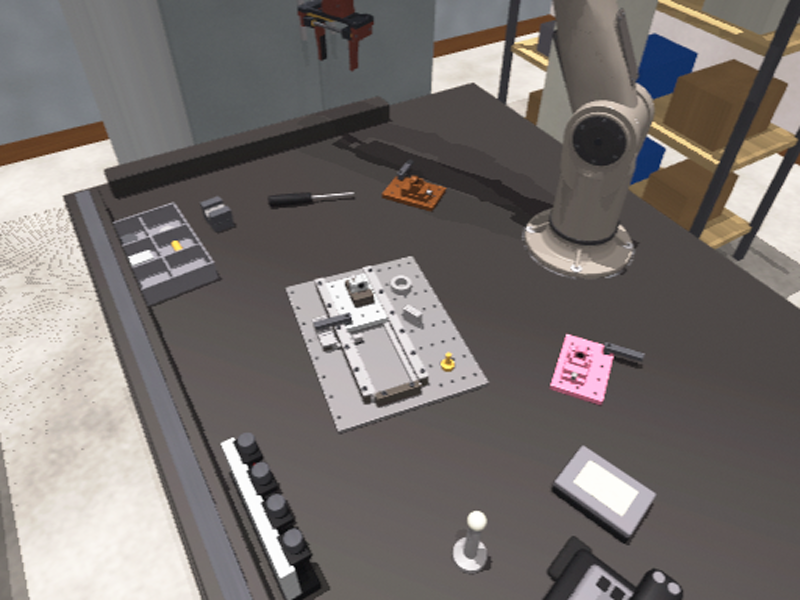

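```bash
python3 - <<'E'
import cv2
a=cv2.imread("pics/top0.png");cv2.imwrite("pics/tc.png",cv2.resize(a[125:223,190:315],None,fx=6,fy=6,interpolation=cv2.INTER_CUBIC))
a=cv2.imread("pics/scene0.png");cv2.imwrite("pics/sc.png",cv2.resize(a[160:280,180:316],None,fx=5,fy=5,interpolation=cv2.INTER_CUBIC))
E
```

```text
(no output)
```

View pics/tc.png

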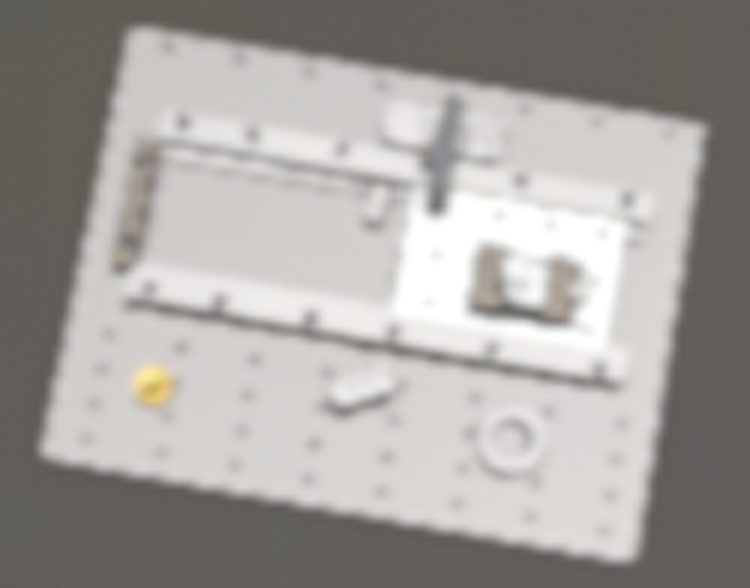

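View pics/sc.png

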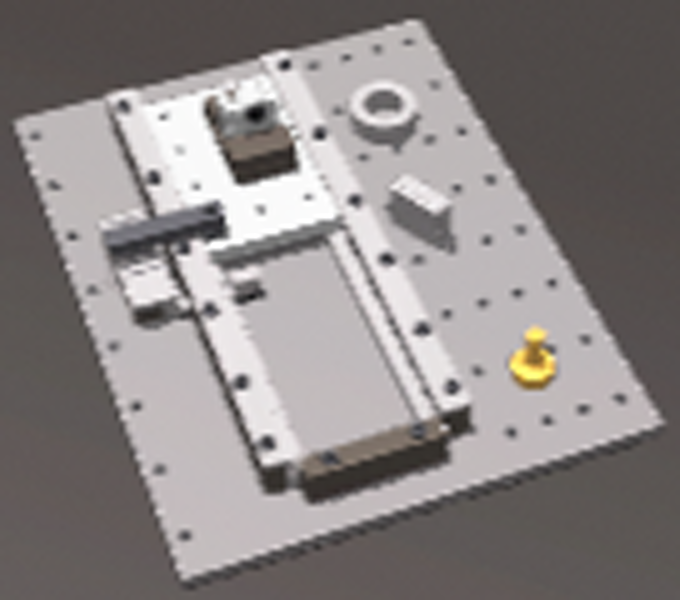

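```bash
cat > geo.py <<'E'
from plant import imaging
import numpy as np
def proj(n,P):
    c=imaging.camera_info(n);T=np.linalg.inv(c["world_from_camera"]);p=np.atleast_2d(P)@T[:3,:3].T+T[:3,3]
    q=(p*[1,-1,-1])@c["mtx"].T;return q[:,:2]/q[:,2:]
def d2w(v,P):
    c,s=np.cos(v[2]),np.sin(v[2]);return np.atleast_2d(P)/1e3@np.array([[c,-s,0],[s,c,0],[0,0,1]]).T+[v[0],v[1],0]
E
cat > fit.py <<'E'
from geo import *
from scipy.optimize import least_squares
t=lambda u,v:((u+.5)/6+189.5,(v+.5)/6+124.5)
s=lambda u,v:((u+.5)/5+179.5,(v+.5)/5+159.5)
# name, dock xyz, pixel, kind: 0 dock 1 plate corner 2 pallet
D=[("top",(58.5,-160,35),t(655,192),0),("top",(-58.5,-160,35),t(620,382),0),("top",(24,4,26),t(378,204),0),
("top",(91,8,30),t(386,99),0),("top",(65,8,30),t(380,140),0),("top",(46,141,34),t(160,145),0),("top",(-46,141,34),t(130,270),0),
("scene",(91,8,30),s(140,308),0),("scene",(58.5,-160,35),s(108,95),0),
("top",(137.5,180,10),t(130,28),1),("top",(137.5,-180,10),t(708,125),1),("top",(-137.5,180,10),t(40,458),1),("top",(-137.5,-180,10),t(636,560),1),
("scene",(137.5,180,10),s(183,575),1),("scene",(137.5,-180,10),s(15,120),1),("scene",(-137.5,180,10),s(662,423),1),("scene",(-137.5,-180,10),s(420,19),1),
("top",(94,50,48),t(454,97),2),("top",(24,50,48),t(437,212),2),("top",(0,65,30),t(403,248),2),("top",(0,-65,30),t(617,286),2),
("scene",(94,57,48),s(106,234),2),("scene",(24,57,48),s(222,212),2)]
def f(p):
    r=[]
    for n,P,px,k in D:
        P=np.array(P,float)
        if k==1:P[:2]+=p[3:5]*1e3
        if k==2:P+=[0,p[5]*1e3,0]
        r.append(proj(n,d2w(p[:3],P))[0]-px)
    return np.ravel(r)
o=least_squares(f,[.6,0,-.15,0,0,-.075],loss="soft_l1",x_scale=.01)
print(o.x.round(4))
for d,r in zip(D,f(o.x).reshape(-1,2).round(1)):print(d[0],d[1],r)
np.save("dock.npy",o.x)
E
python3 fit.py
```

```text
[ 0.5338  0.0236 -0.1632 -0.0224 -0.0068 -0.0842]
top (58.5, -160, 35) [-0.4  0.4]
top (-58.5, -160, 35) [ 0.4 -0.1]
top (24, 4, 26) [-0.4  0.4]
top (91, 8, 30) [ 0.4 -0. ]
top (65, 8, 30) [ 0.1 -0.1]
top (46, 141, 34) [-0.1 -2.6]
top (-46, 141, 34) [-0.1  0.8]
scene (91, 8, 30) [-1.1  0.2]
scene (58.5, -160, 35) [0.2 0. ]
top (137.5, 180, 10) [ 0.6 -0.2]
top (137.5, -180, 10) [-0.4  0.1]
top (-137.5, 180, 10) [ 0.6 -0.2]
top (-137.5, -180, 10) [-0.1  0.3]
scene (137.5, 180, 10) [0.  0.9]
scene (137.5, -180, 10) [-0.3 -0.3]
scene (-137.5, 180, 10) [0.8 0.1]
scene (-137.5, -180, 10) [-0.2 -0.5]
top (94, 50, 48) [ 0.7 -0. ]
top (24, 50, 48) [ 0.2 -0.7]
top (0, 65, 30) [0.5 0.2]
top (0, -65, 30) [0.3 0. ]
scene (94, 57, 48) [0.7 2.2]
scene (24, 57, 48) [1.2 0.2]
```

```bash
cat > go.py <<'E'
# usage: go.py dockx docky tipz(mm): shift in tool axes to get there, turn about tool axes; also where tip is now in dock
import sys
from geo import *
from plant import telemetry,bot
from scipy.spatial.transform import Rotation as R
v=np.load("dock.npy");s=telemetry.sense();M=np.array(s["ee_rot"]);p=np.array(s["tool_pos"])
c,n=np.cos(v[2]),np.sin(v[2]);Rd=np.array([[c,-n,0],[n,c,0],[0,0,1]])
tip=p+M[:,2]*bot.nose_length
print("t",s["time"],"tip dock mm",((tip-[v[0],v[1],0])@Rd*1e3).round(1),"F dock",(s["ft_force"]@Rd).round(1),"w",s["grip_width"])
G=np.column_stack([Rd[:,1],Rd[:,0],[0,0,-1]])
tgt=d2w(v,[float(a) for a in sys.argv[1:4]])[0]+[0,0,bot.nose_length]
print("shift",((tgt-p)@M*1e3).round(1),"turn",R.from_matrix(M.T@G).as_rotvec().round(4),"q",s["qpos"].round(2))
E
python3 go.py 78 -54 180
```

```text
t 0.1 tip dock mm [-159.  -677.8  221.8] F dock [-0.1  0.1  0.7] w 0.08776685548753425
shift [ 536.1 -397.6   42.4] turn [-1.6000e-03 -7.0000e-04 -1.0008e+00] q [ 1.06  0.48  0.02  1.56 -0.01  1.11 -0.08]
```

```bash
python3 -m inch '536 -398 0 0 0 -1.001 255;536 -398 0 0 0 -1.001 255;536 -398 0 0 0 -1.001 255;536 -398 0 0 0 -1.001 255;536 -398 0 0 0 -1.001 255;536 -398 0 0 0 -1.001 255;536 -398 0 0 0 -1.001 255;536 -398 0 0 0 -1.001 255;536 -398 0 0 0 -1.001 255;536 -398 0 0 0 -1.001 255' 20; python3 go.py 78 -54 180
```

```text
time: 1.35
tool_pos: [0.5811, -0.0776, 0.4044]
ee_rot: [[0.163, 0.987, -0.0], [0.987, -0.163, -0.0], [-0.0, -0.0, -1.0]]
ft_force: [0.7, 0.9, 0.6]
grip_width: 0.0007
finger_force: 0.0
t 1.35 tip dock mm [ 63.  -92.2 222.4] F dock [0.5 1.  0.6] w 0.0006898739155877686
shift [38.2 14.9 42.4] turn [-0.0003  0.0003 -0.0003] q [ 0.36  0.37 -0.42  1.75  0.17  1.06 -0.29]
```

```bash
python3 -m inch '38 15 42 0 0 0 255;38 15 100 0 0 0 255;38 15 150 0 0 0 255;38 15 160 0 0 0 255;38 15 160 0 0 0 255;38 15 160 0 0 0 255'; python3 go.py 78 -54 40; python3 - <<'E'
from plant import imaging
import cv2
a=imaging.snapshot("scene")[:,:,::-1];cv2.imwrite("pics/sc1.png",cv2.resize(a[140:260,170:310],None,fx=5,fy=5,interpolation=cv2.INTER_CUBIC))
E
```

```text
time: 2.1
tool_pos: [0.6025, -0.0442, 0.2469]
ee_rot: [[0.163, 0.987, 0.004], [0.987, -0.163, -0.0], [0.001, 0.004, -1.0]]
ft_force: [0.3, -0.3, 0.6]
grip_width: 0.0006
finger_force: 0.0
t 2.1 tip dock mm [ 79.5 -55.6  64.9] F dock [ 0.3 -0.2  0.6] w 0.0005842876747287016
shift [ 1.7 -0.9 24.9] turn [ 0.0037 -0.0005 -0.0002] q [ 0.25  0.58 -0.38  1.83  0.29  0.78 -0.44]
```

View pics/sc1.png

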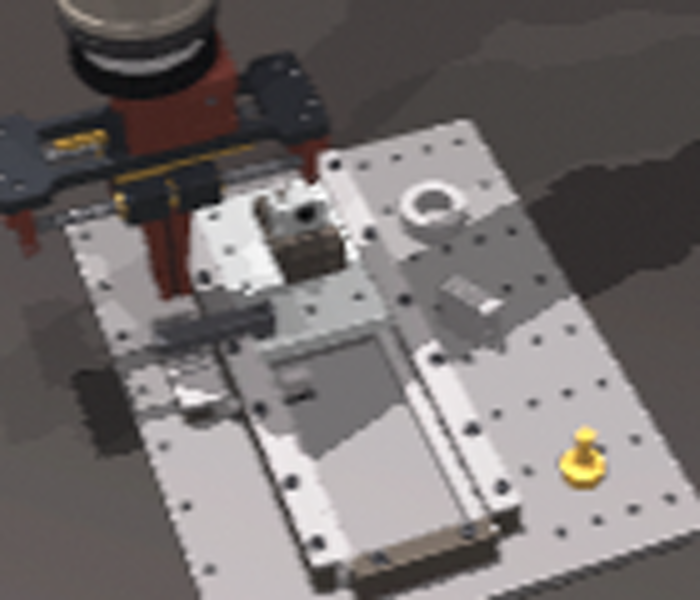

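```bash
python3 - <<'E'
from geo import *
v=np.load("dock.npy")
for x,y,z in [(79.5,-55.6,65),(79.5,-45.6,65),(-9,-20,140),(-9,-20,120),(-9,-55,140),(-9,-55,120),(167,-55,140),(167,-55,120)]:
    q=proj("scene",d2w(v,[x,y,z]))[0];print(x,y,z,((q-[169.5,139.5])*5-.5).round())
E
```

```text
79.5 -55.6 65 [168. 284.]
79.5 -45.6 65 [173. 296.]
-9 -20 140 [332. 190.]
-9 -20 120 [333. 217.]
-9 -55 140 [311. 150.]
-9 -55 120 [312. 176.]
167 -55 140 [ -4. 229.]
167 -55 120 [  2. 255.]
```

```bash
python3 -m inch '0 0 0 0 0 1.571 255;0 0 0 0 0 1.571 255;0 0 0 0 0 1.571 255;0 0 0 0 0 1.571 255;0 0 0 0 0 1.571 255;0 0 0 0 0 1.571 255;0 0 0 0 0 1.571 255;0 0 0 0 0 1.571 255;0 0 0 0 0 1.571 255;0 0 0 0 0 1.571 255' 40; sed -i 's/\[Rd\[:,1\],Rd\[:,0\],/[Rd[:,0],-Rd[:,1],/' go.py; python3 go.py 78 -56 40;  python3 - <<'E'
from plant import imaging
import cv2
a=imaging.snapshot("scene")[:,:,::-1];cv2.imwrite("pics/sc2.png",cv2.resize(a[140:260,170:310],None,fx=5,fy=5,interpolation=cv2.INTER_CUBIC))
E
```

```text
time: 3.4
tool_pos: [0.602, -0.0439, 0.2462]
ee_rot: [[0.987, -0.161, 0.003], [-0.161, -0.987, 0.0], [0.003, -0.001, -1.0]]
ft_force: [-0.2, 0.9, 0.2]
grip_width: 0.0005
finger_force: 0.0
t 3.4 tip dock mm [ 78.7 -55.4  64.2] F dock [-0.4  0.8  0.2] w 0.0004792529331445034
shift [-0.3  0.5 24.2] turn [-0.0007 -0.0025  0.001 ] q [-0.04  0.55  0.01  1.86 -0.01  0.73 -1.75]
```

View pics/sc2.png

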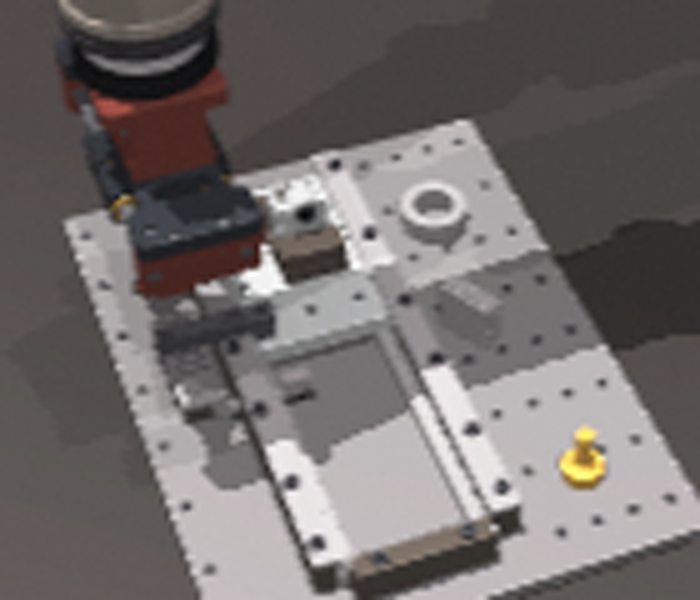

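```bash
python3 -m inch '-1 4 0 0 0 0 255;-1 4 16 0 0 0 255;-1 4 27 0 0 0 255;-1 4 31 0 0 0 255;-1 4 31 0 0 0 255;-1 4 31 0 0 0 255' ; python3 go.py 78 -59 20
```

```text
time: 4.2
tool_pos: [0.6001, -0.0479, 0.2139]
ee_rot: [[0.987, -0.162, 0.001], [-0.162, -0.987, 0.0], [0.001, -0.0, -1.0]]
ft_force: [0.8, 0.1, -0.7]
grip_width: 0.0003
finger_force: 0.0
t 4.2 tip dock mm [ 77.1 -59.7  31.9] F dock [ 0.8  0.2 -0.7] w 0.00031895272121380667
shift [ 1.  -0.7 11.9] turn [-0.0001 -0.0006  0.    ] q [-0.03  0.59  0.01  1.87 -0.01  0.67 -1.75]
```

```bash
python3 -m inch '1 0 4 0 0 0 255;1 0 8 0 0 0 255;1 0 10 0 0 0 255;1 0 11 0 0 0 255;1 0 12 0 0 0 255;1 0 12 0 0 0 255;1 0 12 0 0 0 255' ; python3 go.py 78 -59 20
```

```text
time: 5.08
tool_pos: [0.6011, -0.048, 0.2023]
ee_rot: [[0.987, -0.163, 0.001], [-0.163, -0.987, 0.0], [0.001, -0.0, -1.0]]
ft_force: [-0.7, -0.0, 8.8]
grip_width: 0.0001
finger_force: 3.9
t 5.075 tip dock mm [ 78.1 -59.7  20.3] F dock [-0.7 -0.1  8.8] w 0.0001355622404981374
shift [ 0.  -0.7  0.3] turn [-0.0002 -0.0007 -0.0001] q [-0.03  0.61  0.01  1.87 -0.01  0.65 -1.75]
```

```bash
python3 -m inch '0 -3 0.3 0 0 0 255;0 -6 0.3 0 0 0 255;0 -9 0.3 0 0 0 255;0 -12 0.3 0 0 0 255;0 -15 0.3 0 0 0 255;0 -18 0.3 0 0 0 255;0 -21 0.3 0 0 0 255;0 -24 0.3 0 0 0 255;0 -27 0.3 0 0 0 255;0 -30 0.3 0 0 0 255' ; python3 go.py 78 -29 20
```

```text
time: 6.32
tool_pos: [0.6055, -0.0229, 0.2022]
ee_rot: [[0.986, -0.166, -0.0], [-0.166, -0.986, -0.005], [0.001, 0.005, -1.0]]
ft_force: [-3.3, -8.6, 11.4]
grip_width: 0.0003
finger_force: 6.8
t 6.325 tip dock mm [ 78.3 -35.2  20.2] F dock [-1.9 -9.1 11.4] w 0.00034709561819869
shift [-0.3 -5.2  0.2] turn [ 0.0052 -0.0005 -0.0038] q [-0.08  0.62  0.02  1.87 -0.01  0.66 -1.8 ]
```

```bash
python3 -m inch '0 -3 0 0 0 0 255;0 -6 0 0 0 0 255;0 -9 0 0 0 0 255;0 -12 0 0 0 0 255;0 -15 0 0 0 0 255;0 -18 0 0 0 0 255;0 -21 0 0 0 0 255;0 -24 0 0 0 0 255;0 -24 0 0 0 0 255' ; python3 go.py 78 -5 20; python3 - <<'E'
from plant import imaging
import cv2
a=imaging.snapshot("scene")[:,:,::-1];cv2.imwrite("pics/sc3.png",cv2.resize(a[140:260,170:310],None,fx=5,fy=5,interpolation=cv2.INTER_CUBIC))
E
```

```text
time: 7.45
tool_pos: [0.6095, 0.0012, 0.2023]
ee_rot: [[0.986, -0.166, -0.0], [-0.166, -0.986, -0.005], [0.001, 0.005, -1.0]]
ft_force: [-3.5, -8.8, 12.3]
grip_width: 0.0002
finger_force: 6.7
t 7.45 tip dock mm [ 78.4 -10.7  20.3] F dock [-2.  -9.3 12.3] w 0.0001558557697447407
shift [-0.3 -4.8  0.2] turn [ 0.0048 -0.0005 -0.0033] q [-0.12  0.62  0.02  1.86 -0.01  0.66 -1.83]
```

View pics/sc3.png

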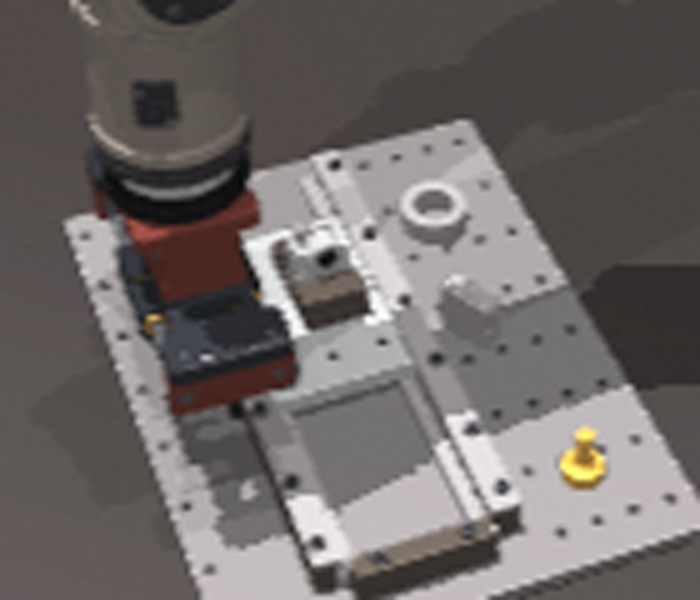

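```bash
python3 -m inch '0 -6 0 0 0 0 255;0 -13 -2 0 0 0 255;0 -20 -4 0 0 0 255;0 -28 -5 0 0 0 255;0 -36 -5 0 0 0 255;0 -44 -5 0 0 0 255;0 -52 -5 0 0 0 255;0 -60 -5 0 0 0 255;0 -68 -5 0 0 0 255;0 -76 -5 0 0 0 255' ; python3 go.py 78 90 20
```

```text
time: 8.75
tool_pos: [0.6219, 0.0806, 0.2062]
ee_rot: [[0.987, -0.163, -0.0], [-0.163, -0.987, -0.0], [-0.0, 0.0, -1.0]]
ft_force: [0.1, -3.6, -1.9]
grip_width: 0.0004
finger_force: 1.5
t 8.75 tip dock mm [77.6 70.6 24.2] F dock [ 0.7 -3.5 -1.9] w 0.00039889090827687716
shift [  0.3 -19.4   4.2] turn [ 0.0002  0.0003 -0.0001] q [-0.24  0.64  0.02  1.81 -0.02  0.69 -1.95]
```

```bash
python3 -m inch '0 -5 0 0 0 0 255;0 -10 0 0 0 0 255;0 -15 0 0 0 0 255;0 -20 0 0 0 0 255;0 -24 0 0 0 0 255;0 -28 0 0 0 0 255;0 -31 0 0 0 0 255;0 -31 0 0 0 0 255' ; python3 go.py 78 105 24
```

```text
time: 9.75
tool_pos: [0.6271, 0.1116, 0.2065]
ee_rot: [[0.987, -0.162, 0.001], [-0.162, -0.987, 0.001], [0.0, -0.001, -1.0]]
ft_force: [-0.5, -1.1, -0.6]
grip_width: 0.0001
finger_force: 0.4
t 9.75 tip dock mm [ 77.8 102.2  24.5] F dock [-0.3 -1.2 -0.6] w 0.00010064875763132026
shift [ 0.3 -3.   0.5] turn [-0.001  -0.0004  0.0006] q [-0.29  0.65  0.02  1.79 -0.02  0.71 -1.99]
```

```bash
python3 -m inch '0 -1 0 0 0 0 255;0 -2 0 0 0 0 255;0 -3 0 0 0 0 255;0 -4 0 0 0 0 255;0 -4 0 0 0 0 255' ; python3 go.py 78 105 24;python3 -m inch '0 -1 0 0 0 0 255;0 -2 0 0 0 0 255;0 -3 0 0 0 0 255;0 -3 0 0 0 0 255' ; python3 go.py 78 105 24
```

```text
time: 10.38
tool_pos: [0.6277, 0.1149, 0.2064]
ee_rot: [[0.987, -0.162, 0.0], [-0.162, -0.987, 0.0], [0.0, -0.0, -1.0]]
ft_force: [-0.8, -2.8, 0.3]
grip_width: 0.0002
finger_force: 1.2
t 10.375 tip dock mm [ 77.9 105.5  24.4] F dock [-0.4 -2.9  0.3] w 0.00019047889744397872
shift [0.2 0.4 0.4] turn [-0.0003 -0.0003  0.0001] q [-0.29  0.65  0.02  1.78 -0.02  0.71 -2.  ]
time: 10.88
tool_pos: [0.6281, 0.1171, 0.2064]
ee_rot: [[0.987, -0.163, -0.0], [-0.163, -0.987, -0.001], [-0.0, 0.001, -1.0]]
ft_force: [-1.8, -5.5, 2.6]
grip_width: 0.0006
finger_force: 2.5
t 10.875 tip dock mm [ 77.8 107.4  24.4] F dock [-0.9 -5.7  2.6] w 0.0006079493492154029
shift [0.1 2.6 0.4] turn [ 0.0009  0.0001 -0.0005] q [-0.3   0.65  0.02  1.78 -0.02  0.71 -2.  ]
```

```bash
python3 -m inch '0 -1 0 0 0 0 255;0 -2 0 0 0 0 255;0 -3 0 0 0 0 255;0 -3 0 0 0 0 255' ; python3 go.py 78 105 24
```

```text
time: 11.38
tool_pos: [0.6284, 0.1177, 0.2064]
ee_rot: [[0.986, -0.165, -0.002], [-0.165, -0.986, -0.004], [-0.001, 0.004, -1.0]]
ft_force: [-3.0, -9.8, 5.8]
grip_width: 0.0005
finger_force: 5.2
t 11.375 tip dock mm [ 77.8 107.5  24.4] F dock [ -1.4 -10.1   5.8] w 0.00048166764369382656
shift [-0.   3.3  0.4] turn [ 0.0042  0.0011 -0.0022] q [-0.3   0.65  0.02  1.78 -0.02  0.71 -2.01]
```

```bash
python3 -m inch '0 8 0 0 0 0 255;0 20 0 0 0 0 255;0 20 -30 0 0 0 255;0 20 -80 0 0 0 255;60 20 -140 0 0 0 255;60 20 -200 0 0 0 255;0 -40 -200 0 0 0 255;0 -100 -200 0 0 0 255;0 -160 -200 0 0 0 255;0 -220 -200 0 0 0 255' ; python3 go.py 78 105 24; python3 - <<'E'
from plant import imaging
import cv2
a=imaging.snapshot("top")[:,:,::-1];b=imaging.snapshot("scene")[:,:,::-1]
cv2.imwrite("pics/t4.png",cv2.resize(a[125:223,190:315],None,fx=6,fy=6,interpolation=cv2.INTER_CUBIC))
cv2.imwrite("pics/s4.png",cv2.resize(b[160:280,180:316],None,fx=5,fy=5,interpolation=cv2.INTER_CUBIC))
E
```

```text
time: 12.62
tool_pos: [0.6628, 0.3307, 0.4069]
ee_rot: [[0.987, -0.162, 0.001], [-0.162, -0.987, 0.001], [0.0, -0.001, -1.0]]
ft_force: [1.0, -0.2, -0.6]
grip_width: 0.0005
finger_force: 0.0
t 12.625 tip dock mm [ 77.4 324.3 224.9] F dock [ 1.  -0.  -0.6] w 0.0004956163813687912
shift [  0.5 219.3 200.5] turn [-0.0015 -0.0005  0.0003] q [-0.55  0.59  0.    1.37 -0.    1.18 -2.28]
```

View pics/t4.png

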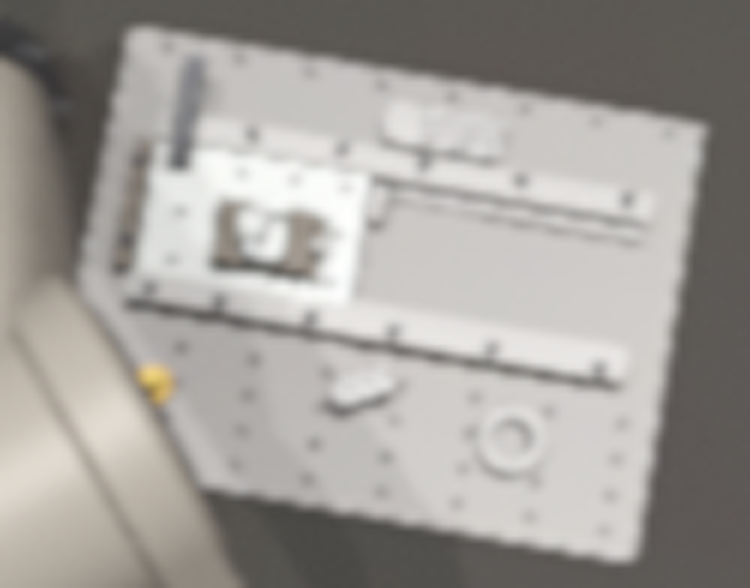

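View pics/s4.png

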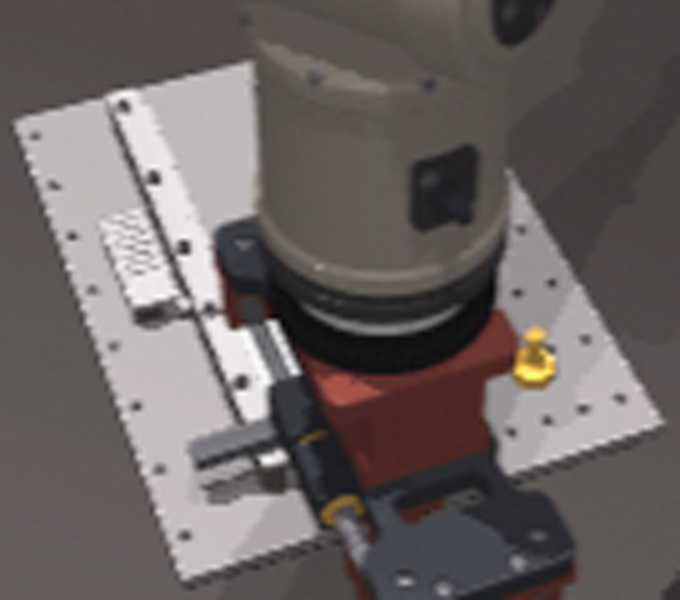

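The top view shows the pallet against the stop, with its front at about (140,210). The nose stands up behind it at (378,205), and the pad is back at its raised pixel position. The arm is clear of everything.

```bash
python3 -c "
from plant import workorder
print(workorder.close_job())"
```

```text
the job is handed in; nothing more can be done
None
```

The job is handed in; the hand-in call returned no verdict. The last pictures show the pallet home against the end stop, the catch up behind it, the gauges and tools on the plate undisturbed, and the arm clear, at about 12.7 s of the 48 s allowed.

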